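Put three supplies away, each with its own kind

TASK

Put away the memory stick, the box of cover glasses and the small bottle that have been left loose at the right of the worktop: each goes into the empty bay of the tray that already holds one of its own kind, and stays there, lying flat or standing upright on the floor of that bay, clear of the rim. Take care not to shift or knock over the three that are already in the trays.

Things in the scene. Friction and masses are not known exactly. Their poses are not given: they have to be found in the camera images.
- loose_stick: The one to be put away: a red memory stick lying flat, 56 mm long along its y (red body 44 mm long, 18 wide, 8 high, from y -16 to +28; narrower metal plug, 12 wide, from y -28 to -16). It stands loose on the worktop, away from the trays, to the right. Origin at the centre of its underside, z up.
- loose_glass: The one to be put away: a small white square box of cover glasses, 27 x 27 mm, 16 mm high, closed, sides along its x and y. It stands loose on the worktop, away from the trays, to the right. Origin at the centre of its underside, z up.
- loose_bottle: The one to be put away: a small round pale bottle with a black screw cap, 26 mm in diameter over its body, which is 48 mm high; cap 20 mm in diameter, 66 mm high in all. It stands loose on the worktop, away from the trays, to the right. Origin at the centre of its underside, z up.
- kept_stick: The one already put away: a red memory stick lying flat, 56 mm long along its y (red body 44 mm long, 18 wide, 8 high, from y -16 to +28; narrower metal plug, 12 wide, from y -28 to -16). It stands loose in one bay of tray_stick and shows which tray is meant for this kind. Origin at the centre of its underside, z up.
- kept_glass: The one already put away: a small white square box of cover glasses, 27 x 27 mm, 16 mm high, closed, sides along its x and y. It stands loose in one bay of tray_glass and shows which tray is meant for this kind. Origin at the centre of its underside, z up.
- kept_bottle: The one already put away: a small round pale bottle with a black screw cap, 26 mm in diameter over its body, which is 48 mm high; cap 20 mm in diameter, 66 mm high in all. It stands loose in one bay of tray_bottle and shows which tray is meant for this kind. Origin at the centre of its underside, z up.
- tray_stick: The tray that holds a memory stick, one of three alike low metal trays, fixed. 80 mm along its x, 159 mm along its y; origin at the centre of its underside, z up. Floor 3 mm thick; rim, and a bar across the middle, 3 mm wide, 7 mm high from the worktop. Two bays, 74 (x) by 75 mm (y) inside, centres at x 0, y +39 and -39 mm; the one without the memory stick is empty.
- tray_glass: The tray that holds a cover-glass box, one of three alike low metal trays, fixed. 80 mm along its x, 159 mm along its y; origin at the centre of its underside, z up. Floor 3 mm thick; rim, and a bar across the middle, 3 mm wide, 7 mm high from the worktop. Two bays, 74 (x) by 75 mm (y) inside, centres at x 0, y +39 and -39 mm; the one without the cover-glass box is empty.
- tray_bottle: The tray that holds a small bottle, one of three alike low metal trays, fixed. 80 mm along its x, 159 mm along its y; origin at the centre of its underside, z up. Floor 3 mm thick; rim, and a bar across the middle, 3 mm wide, 7 mm high from the worktop. Two bays, 74 (x) by 75 mm (y) inside, centres at x 0, y +39 and -39 mm; the one without the small bottle is empty.
Mind the look-alikes: they are no part of the job. Leave any blue or orange look-alike of the kept_glass alone.

How it is judged:
By the outcome, as a careful person would: the job done as asked, in the order asked, and still so for the second after the job is handed in, with the robot touching nothing.
It also fails if it takes over 96 s, if anything falls off the work surface, if the arm or the gripper's body presses on something with over 40 N, if the wrist force passes 120 N, or if a joint passes its speed limit or range.

ROBOT

A 6-joint arm with a two-finger parallel gripper is mounted at the origin on a cart in front of the work surface, level with it; the furniture and walls round the work are solid. World frame = base frame: x ahead of the robot, y to its left, z up, the work surface at z = 0. Lengths are in m, angles in rad, forces in N, time in s.
With the tool pointing down it reaches from about 0.35 to 0.975 m from the base axis. Payload 4.9 kg.
Tool frame: the origin (TCP) lies between the finger pads; the fingertips stand 25 mm ahead of it and the grasp point (between the pads) lies 6 mm ahead of it (ctrl.tip_reach is the distance from the TCP to the fingertips, in m); z points along the fingers, y is the direction in which the jaws open and shut (so a half turn about z gives the same grasp; the last joint's range is limited). The gripper opens to 85 mm and grips with 20 to 120 N. Pads are 22 mm wide; open, the fingers measure 114 mm over their backs; the gripper's body (76 mm by 85 mm) begins 54 mm behind the grasp point. The pads swing forward as they close: fully open they stand 13 mm farther back than shut.
Start: joints at [-1.243, 0.053, 1.613, -0, 1.476, -0.119], TCP at [0.27, -0.564, 0.223] pointing down, gripper open.
Joint ranges: [-3.01, 3.01], [-1.01, 2.22], [0.06, 2.58], [-1.02, 4.17], [0.09, 2.62], [-3.14, 3.14]. Speed limits (rad/s): [2.57, 2.57, 3.14, 3.14, 3.14, 3.14].

INTERFACE

Orientations are given as a rotation vector (axis times angle).
In Python, from station import get_obs, get_image, camera_params, order, ctrl gives the robot as it stands.
- The arm moves only by the tool move_arm, never from a script. Its argument "deltas" is one flat list of numbers, 5 for each row, row after row: the opening, from -1 (shut) to 1 (fully open), so that 0 is half open, then the shift along the tool's x, y, z in m, then the turn about the tool's z in degrees. In form: [fingers, tx, ty, tz, turn, fingers, tx, ty, tz, turn, ...]. A call has 1 to 10 rows; each row is the pose to reach, as a shift and turn from the pose measured when the call began, along the tool's axes at that moment; what a row does not reach only later rows make up. A row lasts 1/10 s, in which the tool goes at most 50 mm and 8.59 degrees, less where a joint would pass 70% of its speed; a pose out of reach is approached as far as the arm can. A call with a gripper value outside its range is refused whole. The fingers move at their own pace and stop on an object; "force" is the grip in N (left out, the last holds). Time passes only in rows, so rows that repeat a pose let the fingers close. It gives the time, the measured TCP pose, the force and the opening at its end, in the units of the state.
- get_obs(): the state, without advancing time (a new reading comes with each control period).
- get_image(name): name is "scene" or "side" or "wrist"; returns the picture (400x640x3 uint8, red, green, blue); there is no depth.
- camera_params(name): a dict with "camera_matrix" (3x3 intrinsics, pixels), "extrinsics" (4x4, takes a point from camera to world coordinates); the wrist camera has in their place "tool_from_camera" (4x4, takes a point from camera to tool coordinates, whose origin is the TCP and whose axes are the flange's). Camera axes: x right, y up, looking along -z (the intrinsics and any distortion apply to the point x, -y, -z); pixel columns grow to the right and rows downward; lengths in m; the calibration is good to about 2 mm. A picture is of the moment at which its call begins: read the wrist's pose just before it. camera_params takes no time and is no camera call.
- order.finish_job(): hands the job in, once; it reports no verdict.
The state is a dict: "t": time; "q": joint angles; "dq": joint speeds; "effort": joint torques, N m; "tool_pos": TCP position; "tool_rot": TCP orientation; "contact_force": force on the tool from outside, world axes, zero at the start; "wrist_torque": the same for the moment, N m; "opening": finger opening in m.
Only numpy, scipy, OpenCV 4.12 (cv2) and the standard library are available. Lean on these libraries where they do the work, as an engineer would, in place of code of your own. Each camera call takes 0.05 s, during which the arm holds its last target. There are 200 camera calls.

## Working session

There is one attempt and no reset: what is moved stays moved. The work goes in short steps, Python scripts to look and compute and a tool call to move; the robot and the scene stay as the last step left them, time stands still between calls to the robot, and variables do not carry over. Pictures are saved under pics/ and viewed, about 12 in all and at most 16, crops included, and the job is handed in when it is done.

Besides the shell and the picture viewer there is one more tool, called after "Emit:" as name(argument=value, ...) on one line, values as JSON. move_arm: Moves the arm, as the interface text tells. Its arguments: {"type":"object","properties":{"deltas":{"type":"array"},"force":{"type":"number"}},"required":["deltas"]}

```bash
mkdir -p pics
cat > h.py <<'E'
import numpy as np, cv2
from scipy.spatial.transform import Rotation as R
from station import get_obs, get_image, camera_params, order, ctrl
def save(n,im): cv2.imwrite(f'pics/{n}.png',cv2.cvtColor(im,cv2.COLOR_RGB2BGR))
def cam(name,o=None):
    p=camera_params(name); K=np.array(p['camera_matrix'])
    if name=='wrist':
        T=np.eye(4);T[:3,:3]=R.from_rotvec(o['tool_rot']).as_matrix();T[:3,3]=o['tool_pos']
        E=T@np.array(p['tool_from_camera'])
    else: E=np.array(p['extrinsics'])
    return K,E,p
def ray(name,uv,z,o=None):
    K,E,p=cam(name,o); d=np.array(p.get('distortion',np.zeros(5)),float)
    q=cv2.undistortPoints(np.array(uv,float).reshape(-1,1,2),K,d).reshape(-1,2)
    v=np.c_[q[:,0],-q[:,1],-np.ones(len(q))]@E[:3,:3].T; c=E[:3,3]
    return (c+v*((z-c[2])/v[:,2])[:,None]).round(4)
def proj(name,P,o=None):
    K,E,p=cam(name,o); X=(np.array(P,float).reshape(-1,3)-E[:3,3])@E[:3,:3]
    X=X*[1,-1,-1]; return cv2.projectPoints(X,np.zeros(3),np.zeros(3),K,np.array(p.get('distortion',np.zeros(5)),float))[0].reshape(-1,2).round(1)
E
python3 - <<'E'
from h import *
print(get_obs()); print(camera_params('scene').keys(),camera_params('wrist'))
for n in('scene','side','wrist'): save(n+'0',get_image(n))
a=cv2.imread('pics/side0.png');b=cv2.imread('pics/wrist0.png')
cv2.imwrite('pics/sw.png',cv2.resize(np.vstack([a,b]),(480,600)))
E
```

```text
{'t': 0.0, 'q': array([-1.24300478e+00,  5.33442797e-02,  1.61428038e+00, -4.24480234e-05,
        1.47597015e+00, -1.19014924e-01]), 'dq': array([ 0.00208354,  0.00065769,  0.00052671, -0.00204867, -0.00107833,
        0.00181862]), 'effort': array([-7.57034340e-04, -3.93681800e+01, -3.70180464e+01, -1.99612364e-04,
        6.94152943e-03,  9.63327125e-06]), 'tool_pos': array([ 0.26983252, -0.56305628,  0.22177895]), 'tool_rot': array([-3.06158237e+00, -6.95584508e-01,  3.93463765e-04]), 'contact_force': array([ 0.18045738,  0.53411664, -0.37968092]), 'wrist_torque': array([ 0.00638228, -0.02152519,  0.01665195]), 'opening': 0.08493106117401787}
dict_keys(['camera_matrix', 'extrinsics']) {'camera_matrix': array([[283.2396524 ,   0.        , 321.82927663],
       [  0.        , 283.2396524 , 198.89373746],
       [  0.        ,   0.        ,   1.        ]]), 'tool_from_camera': array([[ 4.95789472e-04,  9.51304999e-01,  3.08250795e-01,
         7.87328377e-02],
       [ 9.99999847e-01, -5.47100539e-04,  8.00325007e-05,
        -7.43442670e-04],
       [ 2.44779494e-04,  3.08250708e-01, -9.51305125e-01,
        -1.49164831e-01],
       [ 0.00000000e+00,  0.00000000e+00,  0.00000000e+00,
         1.00000000e+00]])}
```

View pics/scene0.png

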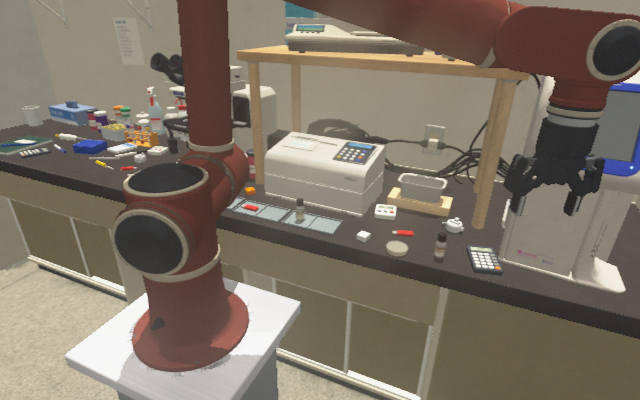

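View pics/sw.png

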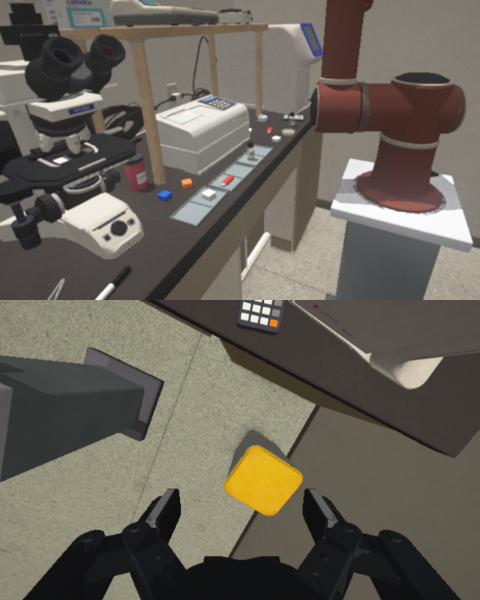

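The scene view shows the loose stick near (403,233), the white box (363,237) and the bottle (440,247). The trays lie at about (205–340, 200–232). An orange look-alike is at (250,190) in scene, and a blue one in the side view. Next I'll enlarge and measure.

Run:
```python
from h import *
s=cv2.imread('pics/scene0.png');d=cv2.imread('pics/side0.png')
a=cv2.resize(s[170:275,220:500],(800,300),interpolation=cv2.INTER_CUBIC)
b=cv2.resize(d[140:300,200:420],(413,300),interpolation=cv2.INTER_CUBIC)
c=np.zeros((600,800,3),np.uint8);c[:300]=a;c[300:,:413]=b;cv2.imwrite('pics/c1.png',c)
for n,l in(('scene',[(363,240),(403,234),(440,258),(485,268),(397,250),(386,215),(300,220),(251,208),(455,228),(235,203),(340,232),(268,190),(383,205)]),):
  for p in l: print(n,p,ray(n,[p],0.0)[0])
print(cam('scene')[1][:3,3],cam('side')[1][:3,3])
```

```text
scene (363, 240) [ 0.4315 -0.2023  0.    ]
scene (403, 234) [ 0.5084 -0.2932  0.    ]
scene (440, 258) [ 0.4332 -0.4038  0.    ]
scene (485, 268) [ 0.4363 -0.5092  0.    ]
scene (397, 250) [ 0.4228 -0.2971  0.    ]
scene (386, 215) [ 0.5963 -0.2213  0.    ]
scene (300, 220) [0.4575 0.     0.    ]
scene (251, 208) [0.4607 0.1714 0.    ]
scene (455, 228) [ 0.6049 -0.4213  0.    ]
scene (235, 203) [0.4681 0.2361 0.    ]
scene (340, 232) [ 0.444  -0.1311  0.    ]
scene (268, 190) [0.5983 0.1931 0.    ]
scene (383, 205) [ 0.6578 -0.1949  0.    ]
[-0.41201873 -0.44268124  0.54562537] [0.06353218 0.79231609 0.44019586]
```

View pics/c1.png

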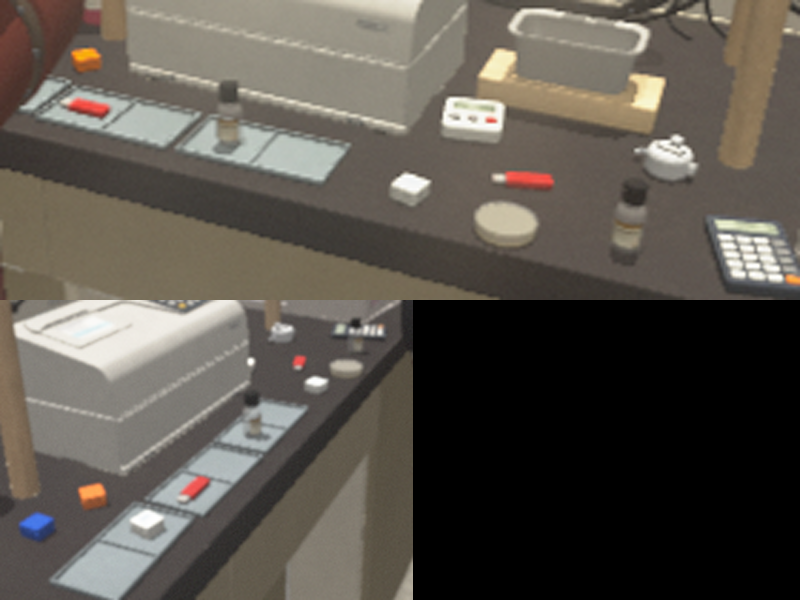

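Confirmed in the crop. Loose: white box at scene (363,236), red stick (403,233), pale bottle (441,247). They are the only matches on the right; the white timer, dish and teapot-like item don't fit. The blue and orange boxes sit by the left trays and stay untouched. Empty bays: tray_glass's left (+y) bay, tray_stick's right bay and tray_bottle's right bay.

Run:
```python
from h import *
S=lambda p:(220+p[0]*.35,170+p[1]*.35); D=lambda p:(200+p[0]/1.877,140+(p[1]-300)/1.877)
def s(t,p,z): print('scene',t,ray('scene',[S(p)],z)[0][:2])
def d(t,p,z): print('side ',t,ray('side',[D(p)],z)[0][:2])
for p in [(180,147),(325,180),(350,148),(212,113),(290,172),(268,135)]: s('trayB rim',p,.007)
for p in [(195,143),(50,80)]: s('trayS rim',p,.007)
for p in [(122,598),(52,578),(193,518),(133,503),(146,498),(208,513),(263,455),(205,447)]: d('rim G,G,G,G,S,S,S,S',p,.007)
s('box top',(411,182),.016); s('stick plug end',(494,178),.004); s('stick body end',(553,182),.008)
s('bottle cap',(635,188),.066); s('bottle base',(627,243),0)
s('keptB cap',(229,85),.066); s('kept stick',(90,107),.008)
d('kept glass',(147,519),.019); d('kept stick',(195,489),.01); d('keptB cap',(251,398),.069)
for p in [(135,72),(400,128)]: s('printer',p,0)
s('pillar',(735,165),0); d('pillar',(22,497),0); s('dish',(505,222),.015)
print(ctrl.tip_reach, [x for x in dir(ctrl) if x[0]!='_'])
```

```text
scene trayB rim [0.4179 0.0346]
scene trayB rim [ 0.4208 -0.1215]
scene trayB rim [ 0.4891 -0.121 ]
scene trayB rim [0.497  0.0396]
scene trayB rim [ 0.4201 -0.0852]
scene trayB rim [ 0.4784 -0.0348]
scene trayS rim [0.4316 0.0249]
scene trayS rim [0.49   0.2413]
side  rim G,G,G,G,S,S,S,S [0.4143 0.3726]
side  rim G,G,G,G,S,S,S,S [0.4957 0.3779]
side  rim G,G,G,G,S,S,S,S [0.4233 0.2243]
side  rim G,G,G,G,S,S,S,S [0.5037 0.2267]
side  rim G,G,G,G,S,S,S,S [0.4961 0.2108]
side  rim G,G,G,G,S,S,S,S [0.413  0.2081]
side  rim G,G,G,G,S,S,S,S [0.4161 0.0542]
side  rim G,G,G,G,S,S,S,S [0.4976 0.0661]
scene box top [ 0.4379 -0.2015]
scene stick plug end [ 0.4986 -0.2668]
scene stick body end [ 0.5088 -0.3214]
scene bottle cap [ 0.4294 -0.3999]
scene bottle base [ 0.4459 -0.4006]
scene keptB cap [ 0.4583 -0.0007]
scene kept stick [0.4516 0.163 ]
side  kept glass [0.4582 0.2633]
side  kept stick [0.4509 0.1724]
side  keptB cap [0.4503 0.0183]
scene printer [0.5617 0.174 ]
scene printer [ 0.5637 -0.1494]
scene pillar [ 0.6339 -0.4796]
side  pillar [0.643 0.264]
scene dish [ 0.4099 -0.298 ]
0.025 ['MotionError', 'tip_reach']
```

Emit:
move_arm(deltas=[0,0.327,-0.141,0,-75,0,0.327,-0.141,0,-75,0,0.327,-0.141,0.02,-75,0,0.327,-0.141,0.04,-75,0,0.327,-0.141,0.06,-75,0,0.327,-0.141,0.08,-75,0,0.327,-0.141,0.08,-75,0,0.327,-0.141,0.08,-75,0,0.327,-0.141,0.08,-75,0,0.327,-0.141,0.08,-75], force=40)

```text
t: 1.15
tool_pos: [0.5038, -0.2935, 0.1413]
tool_rot: [-2.003, -2.416, -0.001]
contact_force: [-0.7, -0.7, 0.2]
opening: 0.0426
```

Emit:
move_arm(deltas=[0,0,0,0,0,0,0,0,0,0])

```text
t: 1.35
tool_pos: [0.5036, -0.2939, 0.1414]
tool_rot: [-2.006, -2.414, -0.001]
contact_force: [-0.1, -0.2, -0.1]
opening: 0.0428
```

```bash
cat >> h.py <<'E'
def redfit(n='r'):
    o=get_obs(); im=get_image('wrist'); save(n,im); a=im.astype(int)
    m=((a[...,0]>110)&(a[...,0]>2*a[...,1])&(a[...,0]>2*a[...,2])).astype(np.uint8)
    cs=cv2.findContours(m,cv2.RETR_EXTERNAL,cv2.CHAIN_APPROX_NONE)[0]
    for c in cs:
        if cv2.contourArea(c)<150: continue
        P=ray('wrist',c.reshape(-1,2),.008,o)[:,:2]*1000
        print('red px',c.mean((0,1)).round(),cv2.minAreaRect(P.astype(np.float32)))
    yaw=np.degrees(np.arctan2(*R.from_rotvec(o['tool_rot']).as_matrix()[[1,0],0])); print('tool',o['tool_pos'].round(4),'yaw',yaw.round(2))
    return o,im
E
python3 - <<'E'
from h import *
redfit('w1')
E
```

```text
red px [330. 192.] ((511.98895263671875, -297.3283386230469), (18.218793869018555, 44.214454650878906), 17.665172576904297)
tool [ 0.5036 -0.2939  0.1414] yaw 100.55
```

View pics/w1.png

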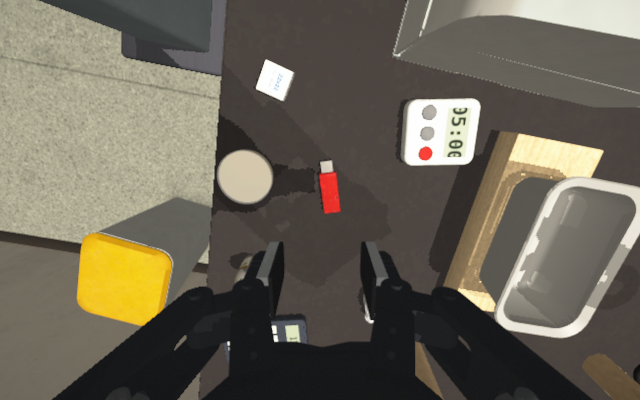

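The wrist view shows the stick at (330,192), the white box at (275,80) and the dish at (245,177). The bottle is hidden behind the left finger.

Emit:
move_arm(deltas=[0,-0.005,0.0075,0.03,-7,0,-0.005,0.0075,0.07,-7,0,-0.005,0.0075,0.095,-7,0,-0.005,0.0075,0.105,-7,0,-0.005,0.0075,0.113,-7,0,-0.005,0.0075,0.113,-7,0,-0.005,0.0075,0.113,-7])

```text
t: 2.1
tool_pos: [0.5127, -0.2982, 0.0302]
tool_rot: [1.857, 2.534, 0.001]
contact_force: [0.2, 0.6, 1.0]
opening: 0.0426
```

Emit:
move_arm(deltas=[-1,0,0,0,0,-1,0,0,0,0,-1,0,0,0,0,-1,0,0,0,0,-1,0,0,0,0,-1,0,0,0,0], force=40)

```text
t: 2.7
tool_pos: [0.5126, -0.2981, 0.0301]
tool_rot: [-1.857, -2.534, -0.001]
contact_force: [1.0, 0.1, 0.4]
opening: 0.0002
```

Opening 0: the grip missed, so I lift and look.

Emit:
move_arm(deltas=[-1,0,0,-0.02,0,-1,0,0,-0.05,0,0,0,0,-0.08,0,0,0,0,-0.08,0,0,0,0,-0.08,0,0,0,0,-0.08,0])

```text
t: 3.3
tool_pos: [0.5118, -0.2976, 0.1086]
tool_rot: [-1.855, -2.532, -0.001]
contact_force: [0.2, 0.1, -0.9]
opening: 0.0426
```

Run:
```python
from h import *
o,im=redfit('w2'); print(o['opening'])
```

```text
red px [322. 197.] ((511.8119201660156, -297.10491943359375), (17.9626407623291, 42.77409362792969), 17.612451553344727)
tool [ 0.5118 -0.2976  0.1086] yaw 107.54
0.04263211625051986
```

View pics/w2.png

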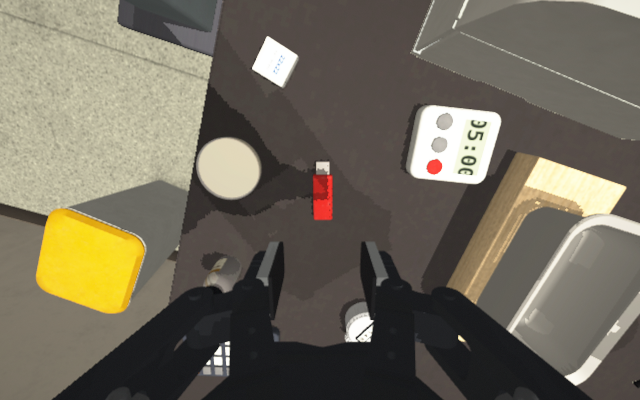

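Stick undisturbed at (322,197), 18×43 mm. The fingers closed above it, so I go lower.

Emit:
move_arm(deltas=[-0.3,0,0,0.03,0,-0.3,0,0,0.06,0,-0.3,0,0,0.078,0,-0.3,0,0,0.082,0,-0.3,0,0,0.086,0,-0.3,0,0,0.086,0,-0.3,0,0,0.086,0])

```text
t: 4.05
tool_pos: [0.5122, -0.2978, 0.0234]
tool_rot: [-1.856, -2.533, -0.001]
contact_force: [0.1, -0.1, -0.5]
opening: 0.03
```

Emit:
move_arm(deltas=[-1,0,0,0,0,-1,0,0,0,0,-1,0,0,0,0,-1,0,0,0,0], force=40)

```text
t: 4.45
tool_pos: [0.5123, -0.2978, 0.0237]
tool_rot: [-1.856, -2.533, -0.001]
contact_force: [-0.4, -0.7, -0.1]
opening: -0.0002
```

Run:
```python
from h import *
o,im=redfit('w3'); s=get_image('scene')
print(proj('scene',[[.512,-.297,.008],[.512,-.298,-.001]]), proj('wrist',[[.512,-.297,.008]],o))
a=cv2.resize(im[120:320,220:420],(400,400)); b=cv2.resize(s[190:270,350:430],(400,400),interpolation=cv2.INTER_CUBIC); save('w3c',np.hstack([a,b]))
```

```text
red px [322. 222.] ((508.6522216796875, -287.5414733886719), (17.402896881103516, 24.47291374206543), 17.418012619018555)
red px [489. 195.] ((600.0000610351562, -239.65000915527344), (13.505722045898438, 13.364335060119629), 45.0)
tool [ 0.5123 -0.2978  0.0237] yaw 107.54
[[405.  231.2]
 [405.  234.1]] [[322.4 236.8]]
```

View pics/w3c.png

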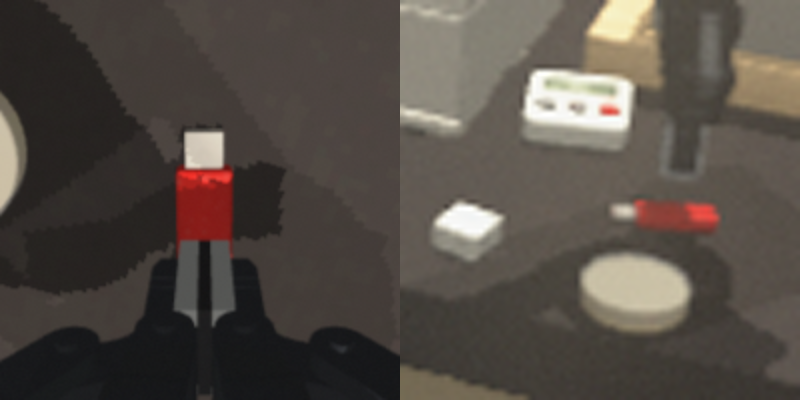

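The wrist crop (left) shows the shut tips over the rear of the stick. The scene crop (right) shows them at about (407,225), clearly above it at (405,233). So the tips are roughly 25 mm higher than the stated reach implies. I'll open and go down in guarded steps.

Emit:
move_arm(deltas=[-0.3,0,0,-0.01,0,-0.3,0,0,-0.01,0,-0.3,0,0,0,0,-0.3,0,0,0.008,0,-0.3,0,0,0.01,0,-0.3,0,0,0.01,0])

```text
t: 5.15
tool_pos: [0.5113, -0.2971, 0.012]
tool_rot: [-1.855, -2.531, -0.001]
contact_force: [-0.1, 0.5, -0.1]
opening: 0.0299
```

Run:
```python
from h import *
o,im=redfit('w4'); s=get_image('scene'); print(o['contact_force'],o['opening'])
a=cv2.resize(im[120:320,220:420],(400,400)); b=cv2.resize(s[190:270,350:430],(400,400),interpolation=cv2.INTER_CUBIC); save('w4c',np.hstack([a,b]))
```

```text
red px [323. 245.] ((511.59918212890625, -297.04522705078125), (17.448183059692383, 43.369232177734375), 17.563941955566406)
red px [502. 203.] ((600.684326171875, -239.7936553955078), (13.765496253967285, 13.319311141967773), 17.649959564208984)
tool [ 0.5113 -0.2971  0.012 ] yaw 107.53
[-0.13562238  0.53409799 -0.10183134] 0.029949039513458602
```

View pics/w4c.png

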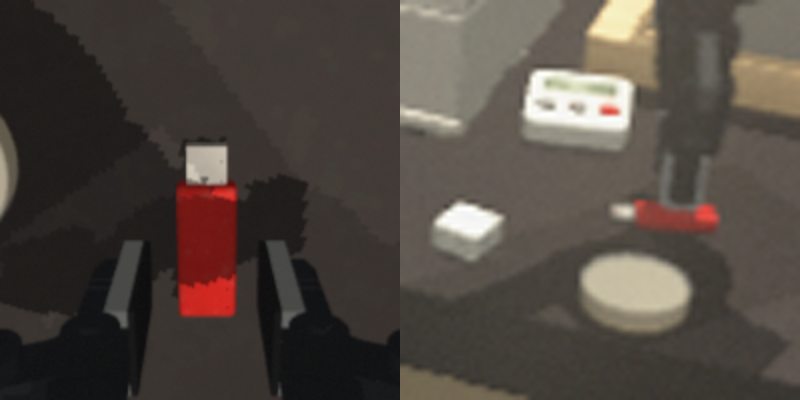

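Emit:
move_arm(deltas=[-0.3,0,0,0.004,0,-0.3,0,0,0.008,0,-0.3,0,0,0.008,0,-0.3,0,0,0.008,0])

```text
t: 5.65
tool_pos: [0.5119, -0.2975, 0.0049]
tool_rot: [-1.856, -2.532, -0.001]
contact_force: [0.7, -0.6, 0.1]
opening: 0.0298
```

Emit:
move_arm(deltas=[-0.3,0,0,0.003,0,-0.3,0,0,0.003,0])

```text
t: 5.85
tool_pos: [0.5117, -0.2973, 0.0015]
tool_rot: [-1.855, -2.532, -0.001]
contact_force: [0.1, 0.7, 0.1]
opening: 0.0299
```

Run:
```python
from h import *
o,im=redfit('w5'); s=get_image('scene'); print(o['contact_force'],o['opening'],o['q'])
a=cv2.resize(im[120:320,220:420],(400,400)); b=cv2.resize(s[190:270,350:430],(400,400),interpolation=cv2.INTER_CUBIC); save('w5c',np.hstack([a,b]))
```

```text
red px [323. 278.] ((516.306396484375, -311.18560791015625), (17.46074676513672, 12.861631393432617), 17.488155364990234)
red px [320. 237.] ((507.13507080078125, -288.7421569824219), (12.569280624389648, 23.879924774169922), 17.354272842407227)
red px [514. 209.] ((601.0460815429688, -239.7989044189453), (13.676741600036621, 13.737638473510742), 29.538959503173828)
tool [ 0.5117 -0.2973  0.0015] yaw 107.54
[0.07060414 0.72831303 0.06106354] 0.02989781381386655 [-6.52518716e-01  2.13367141e-01  1.83514642e+00  9.09276212e-04
  1.09585896e+00 -9.59071479e-01]
```

View pics/w5c.png

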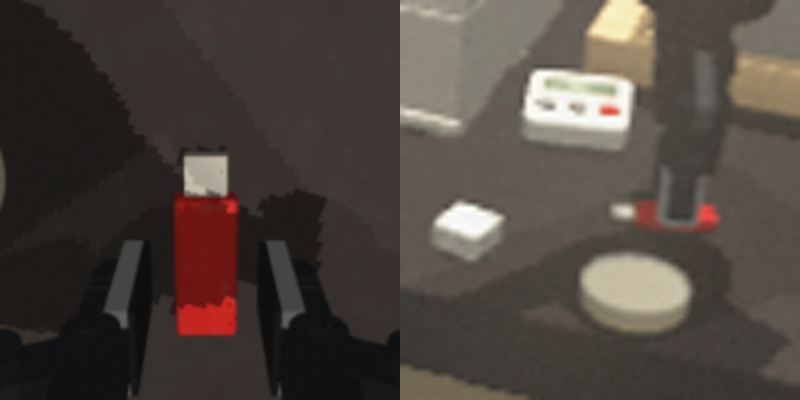

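Tips now at about scene (406,235), just above table level, with no contact yet.

Emit:
move_arm(deltas=[-0.3,0,0,0.002,0,-0.3,0,0,0.003,0,-0.3,0,0,0.003,0])

```text
t: 6.25
tool_pos: [0.5117, -0.2974, -0.0015]
tool_rot: [-1.855, -2.532, -0.001]
contact_force: [-0.2, 0.1, 0.6]
opening: 0.0298
```

Emit:
move_arm(deltas=[-1,0,0,0,0,-1,0,0,0,0,-1,0,0,0,0,-1,0,0,0,0], force=40)

```text
t: 6.65
tool_pos: [0.5118, -0.2974, -0.0013]
tool_rot: [-1.855, -2.532, -0.001]
contact_force: [-0.5, 1.2, 1.8]
opening: 0.0151
```

Emit:
move_arm(deltas=[-1,0,0,0,0,-1,0,0,-0.01,0,-1,0,0,-0.03,0,-1,0,0,-0.03,0,-1,0,0,-0.03,0])

```text
t: 7.15
tool_pos: [0.5123, -0.2979, 0.0295]
tool_rot: [-1.856, -2.534, -0.001]
contact_force: [-0.2, -0.4, -0.6]
opening: 0.0155
```

Run:
```python
from h import *
o,im=redfit('w6'); s=get_image('scene'); print(o['contact_force'],o['opening'])
a=cv2.resize(im[120:320,220:420],(400,400)); b=cv2.resize(s[190:270,350:430],(400,400),interpolation=cv2.INTER_CUBIC); save('w6c',np.hstack([a,b]))
```

```text
red px [322. 255.] ((516.96728515625, -313.39764404296875), (21.035547256469727, 54.03400421142578), 17.70038414001465)
red px [483. 192.] ((599.6200561523438, -239.69224548339844), (13.331524848937988, 13.473610877990723), 66.03841400146484)
tool [ 0.5123 -0.2979  0.0295] yaw 107.54
[-0.20074014 -0.43504086 -0.55133638] 0.015461634404432769
```

View pics/w6c.png

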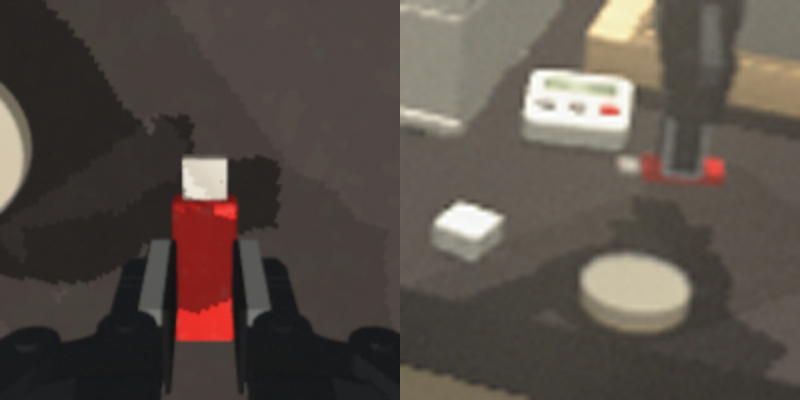

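Stick held: the crops show it lifted between the pads, level. Now carry it to tray_stick's empty bay.

Emit:
move_arm(deltas=[-1,0,0,-0.05,0,-1,0,0,-0.09,0,-1,0.04,0.006,-0.1,4,-1,0.09,0.014,-0.1,9,-1,0.14,0.023,-0.1,13,-1,0.19,0.031,-0.1,17.5,-1,0.24,0.04,-0.1,17.5,-1,0.29,0.048,-0.1,17.5,-1,0.34,0.056,-0.1,17.5,-1,0.384,0.063,-0.1,17.5])

```text
t: 8.25
tool_pos: [0.4547, 0.0895, 0.1283]
tool_rot: [-2.218, -2.219, 0.001]
contact_force: [1.4, 0.5, -0.3]
opening: 0.0151
```

Emit:
move_arm(deltas=[-1,0,0,0,0,-1,0,0,0,0])

```text
t: 8.45
tool_pos: [0.4538, 0.0904, 0.1273]
tool_rot: [-2.214, -2.222, 0.003]
contact_force: [0.6, 0.1, 0.4]
opening: 0.0154
```

Run:
```python
from h import *
o,im=redfit('w7'); print(o['contact_force'],o['opening'])
```

```text
red px [  3. 295.] ((94.29501342773438, -37.11819839477539), (77.73246765136719, 9.717081069946289), 70.96361541748047)
red px [322. 254.] ((453.52203369140625, 19.793331146240234), (33.13486862182617, 85.89047241210938), 1.0639572143554688)
red px [325. 112.] ((454.9306335449219, 165.149658203125), (16.973230361938477, 42.770381927490234), 1.0109559297561646)
red px [436.  25.] ((546.6320190429688, 234.07424926757812), (20.667949676513672, 36.168331146240234), 7.847548484802246)
tool [0.4538 0.0904 0.1273] yaw 90.2
[0.59317569 0.06838095 0.39912263] 0.015400631568969767
```

View pics/w7.png

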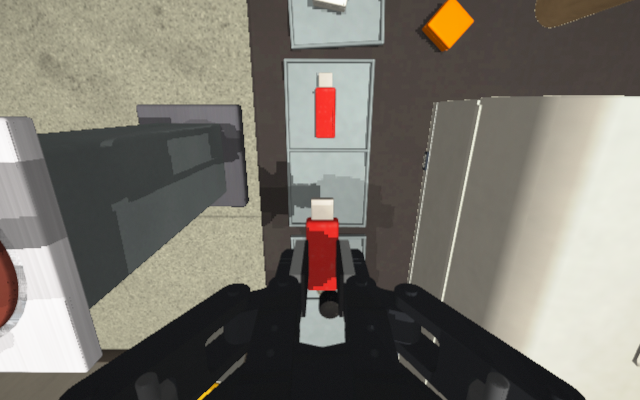

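The wrist view shows tray_stick's empty bay at cols 288–368, rows 151–226, and the kept stick at (325,112).

Run:
```python
from h import *
o=get_obs(); print(ray('wrist',[(288,151),(368,151),(366,226),(290,226),(285,60),(375,60),(290,47),(383,44)],.007,o))
```

```text
[[0.4209 0.1296 0.007 ]
 [0.4968 0.1298 0.007 ]
 [0.4988 0.0527 0.007 ]
 [0.4203 0.0524 0.007 ]
 [0.421  0.208  0.007 ]
 [0.4988 0.2081 0.007 ]
 [0.4257 0.2181 0.007 ]
 [0.5049 0.2205 0.007 ]]
```

Emit:
move_arm(deltas=[-1,-0.005,0.005,0.04,0,-1,-0.005,0.005,0.08,0,-1,-0.005,0.005,0.105,0,-1,-0.005,0.005,0.115,0,-1,-0.005,0.005,0.12,0,-1,-0.005,0.005,0.123,0,-1,-0.005,0.005,0.123,0,-1,-0.005,0.005,0.123,0])

```text
t: 9.3
tool_pos: [0.4599, 0.0846, 0.0059]
tool_rot: [-2.218, -2.221, -0.0]
contact_force: [-0.6, -0.5, -0.4]
opening: 0.0155
```

Emit:
move_arm(deltas=[-1,0,0,0.002,0,-1,0,0,0.003,0,-0.3,0,0,0.003,0,-0.3,0,0,0.003,0,-0.3,0,0,0.003,0,-0.3,0,0,-0.01,0,-0.3,0,0,-0.05,0,-0.3,0,0,-0.1,0,-0.3,0,0,-0.13,0,-0.3,0,0,-0.13,0])

```text
t: 10.3
tool_pos: [0.4643, 0.0845, 0.1432]
tool_rot: [2.216, 2.219, 0.014]
contact_force: [-0.1, 0.6, -0.5]
opening: 0.0297
```

Run:
```python
from h import *
o,im=redfit('w8'); print(o['contact_force'],o['opening'])
```

```text
red px [  2. 283.] ((97.45093536376953, -31.64240264892578), (74.8216552734375, 6.561739921569824), 71.13639068603516)
red px [316. 188.] ((459.1063537597656, 84.29756927490234), (16.560110092163086, 42.26276397705078), 0.23483175039291382)
red px [311. 105.] ((454.6000061035156, 165.39999389648438), (42.59999084472656, 17.20001220703125), 90.0)
tool [0.4643 0.0845 0.1432] yaw 90.08
[-0.09242477  0.63718257 -0.46098547] 0.029662802179800725
```

Stick placed at (0.459, 0.084 body centre), and the kept stick is unchanged. Next I measure the box from the earlier close picture w1.

```bash
cat >> h.py <<'E'
def boxfit(im,o,lo,hi,z):
    g=im[lo[1]:hi[1],lo[0]:hi[0]].min(2); m=(g>150).astype(np.uint8)
    m=cv2.morphologyEx(m,cv2.MORPH_CLOSE,np.ones((7,7)))
    c=max(cv2.findContours(m,cv2.RETR_EXTERNAL,cv2.CHAIN_APPROX_NONE)[0],key=cv2.contourArea).reshape(-1,2)+lo
    print('box',c.mean(0),cv2.minAreaRect((ray('wrist',c,z,o)[:,:2]*1000).astype(np.float32)))
E
python3 - <<'E'
from h import *
im=cv2.cvtColor(cv2.imread('pics/w1.png'),cv2.COLOR_BGR2RGB)
boxfit(im,dict(tool_pos=np.array([.5036,-.2939,.1414]),tool_rot=np.array([-2.006,-2.414,-.001])),(240,50),(310,110),.016)
E
```

```text
box [274.05357143  79.9375    ] ((441.8190002441406, -200.65797424316406), (27.103368759155273, 27.043912887573242), 76.71515655517578)
```

Emit:
move_arm(deltas=[0,-0.05,-0.004,0,3,0,-0.1,-0.008,0,6,0,-0.15,-0.012,0,9,0,-0.2,-0.016,0,13.4,0,-0.25,-0.022,0,13.4,0,-0.285,-0.022,0.02,13.4,0,-0.285,-0.022,0.05,13.4,0,-0.285,-0.022,0.05,13.4,0,-0.285,-0.022,0.05,13.4])

```text
t: 11.25
tool_pos: [0.4399, -0.1995, 0.0878]
tool_rot: [-2.462, -1.947, -0.007]
contact_force: [0.3, 0.1, 0.8]
opening: 0.0425
```

Run:
```python
from h import *
o,im=redfit('w9'); u=proj('wrist',[[.442,-.2007,.016]],o)[0].astype(int); print(u)
boxfit(im,o,tuple(u-35),tuple(u+35),.016)
```

```text
red px [515. 212.] ((599.840087890625, -243.32144165039062), (11.965529441833496, 13.271857261657715), 76.60753631591797)
tool [ 0.4399 -0.1995  0.0878] yaw 76.68
[325 209]
box [325.22608696 206.29565217] ((442.15081787109375, -198.60906982421875), (25.48634910583496, 26.52276039123535), 76.75965118408203)
```

Emit:
move_arm(deltas=[0,0,0.002,0.03,0,0,0,0.002,0.06,0,0,0,0.002,0.075,0,0,0,0.002,0.081,0,0,0,0.002,0.086,0,0,0,0.002,0.086,0,0,0,0.002,0.086,0])

```text
t: 12.0
tool_pos: [0.4443, -0.2004, 0.0046]
tool_rot: [2.461, 1.949, 0.01]
contact_force: [0.5, -0.2, 0.6]
opening: 0.0424
```

Emit:
move_arm(deltas=[-1,0,0,0,0,-1,0,0,0,0,-1,0,0,0,0,-1,0,0,0,0,-1,0,0,0,0], force=30)

```text
t: 12.5
tool_pos: [0.4452, -0.201, 0.0059]
tool_rot: [2.46, 1.947, 0.011]
contact_force: [-0.1, 1.0, 6.1]
opening: 0.0249
```

Emit:
move_arm(deltas=[-1,0,0,-0.03,0,-1,0,0,-0.08,0,-1,0,0,-0.125,0,-1,0.045,-0.009,-0.125,-4,-1,0.09,-0.018,-0.125,-8,-1,0.135,-0.027,-0.125,-13,-1,0.18,-0.037,-0.125,-13,-1,0.225,-0.046,-0.125,-13,-1,0.27,-0.056,-0.125,-13,-1,0.315,-0.065,-0.125,-13])

```text
t: 13.5
tool_pos: [0.4528, 0.1222, 0.1313]
tool_rot: [2.222, 2.212, 0.011]
contact_force: [1.1, 1.0, 0.2]
opening: 0.0247
```

Emit:
move_arm(deltas=[-1,0.045,0.002,0,0,-1,0.09,0.004,0,0,-1,0.135,0.006,0,0,-1,0.18,0.006,0,0,-1,0.19,0.006,0,0,-1,0.19,0.006,0,0])

```text
t: 14.1
tool_pos: [0.4592, 0.3132, 0.1311]
tool_rot: [2.219, 2.215, 0.01]
contact_force: [-0.7, -0.3, -0.8]
opening: 0.0249
```

Run:
```python
from h import *
o,im=redfit('w10'); print(o['opening'])
```

```text
red px [ 19. 389.] ((70.63028717041016, 53.06357192993164), (33.280067443847656, 69.28254699707031), 35.45206069946289)
red px [318. 312.] ((454.95001220703125, 166.79998779296875), (46.19999694824219, 16.5), 90.0)
red px [580. 209.] ((723.83251953125, 287.162353515625), (57.68952178955078, 97.35733795166016), 74.47201538085938)
tool [0.4592 0.3132 0.1311] yaw 89.89
0.02491278163329171
```

View pics/w10.png

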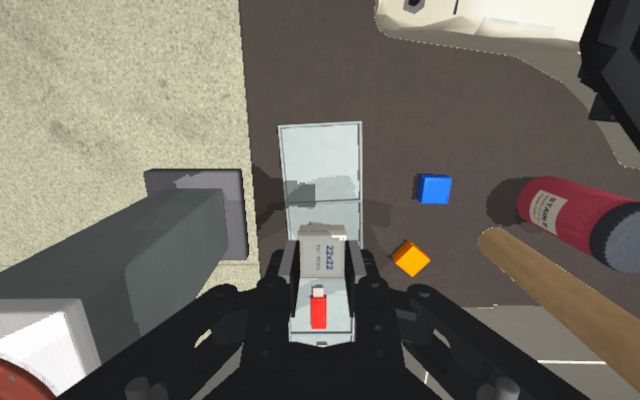

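The view shows tray_glass's empty bay with corners (278,125), (362,121), (362,198) and (287,203), slightly turned. The held box hides the kept one.

Run:
```python
from h import *
o=get_obs(); r=ray('wrist',[(278,125),(362,121),(362,200),(286,203)],.007,o); print(r,r.mean(0))
```

```text
[[0.4191 0.3759 0.007 ]
 [0.4974 0.3792 0.007 ]
 [0.5006 0.3017 0.007 ]
 [0.4233 0.2989 0.007 ]] [0.4601   0.338925 0.007   ]
```

Emit:
move_arm(deltas=[-1,0.026,0.001,0.02,0,-1,0.026,0.001,0.06,0,-1,0.026,0.001,0.095,0,-1,0.026,0.001,0.11,0,-1,0.026,0.001,0.116,0,-1,0.026,0.001,0.12,0,-1,0.026,0.001,0.12,0,-1,0.026,0.001,0.12,0])

```text
t: 14.95
tool_pos: [0.4627, 0.3385, 0.0129]
tool_rot: [2.221, 2.212, 0.014]
contact_force: [0.3, -0.6, 0.5]
opening: 0.0248
```

Emit:
move_arm(deltas=[-1,0,-0.002,0.002,0,-1,0,-0.002,0.004,0,-1,0,-0.002,0.004,0])

```text
t: 15.25
tool_pos: [0.4608, 0.3386, 0.009]
tool_rot: [2.22, 2.212, 0.014]
contact_force: [-0.1, -0.4, -0.3]
opening: 0.0249
```

Emit:
move_arm(deltas=[-1,0,0,0.001,0,-1,0,0,0.001,0,0,0,0,0.001,0,0,0,0,0.001,0,0,0,0,0.001,0,0,0,0,-0.01,0,0,0,0,-0.05,0,0,0,0,-0.1,0,0,0,0,-0.12,0,0,0,0,-0.12,0])

```text
t: 16.25
tool_pos: [0.4623, 0.3401, 0.1352]
tool_rot: [2.218, 2.211, 0.029]
contact_force: [0.9, 0.8, -0.5]
opening: 0.0427
```

Run:
```python
from h import *
o,im=redfit('w11'); u=proj('wrist',[[.461,.339,.019]],o)[0].astype(int); print(u,o['contact_force'],o['opening'])
boxfit(im,o,tuple(u-30),tuple(u+30),.019)
```

```text
red px [315. 329.] ((454.3999938964844, 166.79998779296875), (16.799983978271484, 46.99999237060547), 0.0)
red px [573. 227.] ((735.1931762695312, 290.78485107421875), (35.753170013427734, 75.79118347167969), 69.14168548583984)
tool [0.4623 0.3401 0.1352] yaw 89.8
[318 194] [ 0.88494751  0.82118145 -0.49736326] 0.042673880289593305
box [316.45090909 193.97090909] ((459.9947509765625, 339.1499938964844), (60.48196029663086, 59.71690368652344), 89.3338623046875)
```

View pics/w11.png

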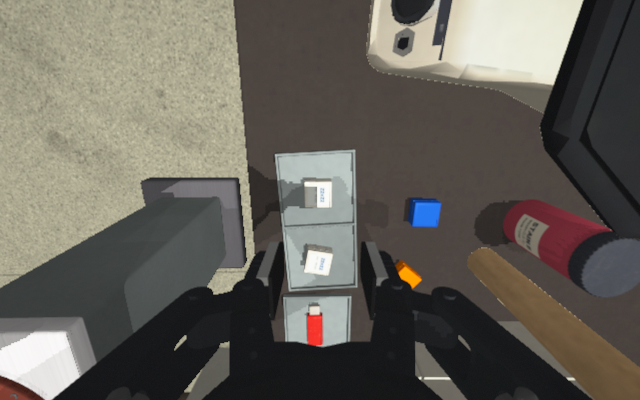

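The new box sits flat at (318,194) in its bay, and the kept box at (318,260) is undisturbed. Next, the bottle.

Emit:
move_arm(deltas=[0.2,-0.045,0,-0.02,0,0.2,-0.09,0,-0.02,0,0.2,-0.135,0,-0.02,0,0.2,-0.18,0,-0.02,0,0.2,-0.225,0,-0.02,0,0.2,-0.27,0,-0.02,0,0.2,-0.315,0,-0.02,0,0.2,-0.36,0,-0.02,0,0.2,-0.405,0,-0.02,0,0.2,-0.45,0,-0.02,0])

```text
t: 17.3
tool_pos: [0.4573, -0.1122, 0.1482]
tool_rot: [2.222, 2.213, 0.02]
contact_force: [0.7, -0.4, 0.1]
opening: 0.051
```

Emit:
move_arm(deltas=[0.2,-0.05,-0.005,0,0,0.2,-0.1,-0.01,0,0,0.2,-0.15,-0.015,0,0,0.2,-0.2,-0.02,0,0,0.2,-0.25,-0.025,0,0,0.2,-0.29,-0.025,0,0,0.2,-0.29,-0.025,0,0,0.2,-0.29,-0.025,0,0])

```text
t: 18.1
tool_pos: [0.4301, -0.4018, 0.144]
tool_rot: [2.227, 2.214, 0.021]
contact_force: [0.3, 0.0, -0.5]
opening: 0.0511
```

Run:
```python
from h import *
o,im=redfit('w12'); print(o['opening'])
print(proj('wrist',[[.437,-.4,.066],[.437,-.4,0]],o))
```

```text
tool [ 0.4301 -0.4018  0.144 ] yaw 89.69
0.05108076116240108
[[329.7 204.3]
 [327.4 184.7]]
```

View pics/w12.png

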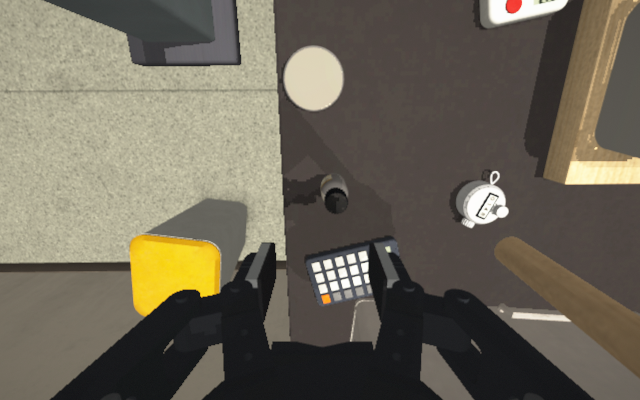

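Run:
```python
from h import *
o=get_obs(); im=cv2.imread('pics/w12.png'); m=(im[170:225,310:362].max(2)<28).astype(np.uint8)
c=max(cv2.findContours(m,0,1)[0],key=cv2.contourArea).reshape(-1,2)+[310,170]
print(cv2.minEnclosingCircle(c),c.min(0),c.max(0),ray('wrist',[cv2.minEnclosingCircle(c)[0],(336,201)],.066,o), R.from_rotvec(o['tool_rot']).as_matrix().round(3))
```

```text
((334.5, 200.0), 12.093486785888672) [326 188] [345 212] [[ 0.4414 -0.3955  0.066 ]
 [ 0.4427 -0.3964  0.066 ]] [[ 0.004  1.     0.011]
 [ 1.    -0.004  0.008]
 [ 0.009  0.011 -1.   ]]
```

Bottle at about (0.442,-0.396), cap at (336,201).

Emit:
move_arm(deltas=[0.2,0.006,0.012,0,0,0.2,0.006,0.012,0.01,0,0.2,0.005,0.011,0.04,0,0.2,0.005,0.011,0.07,0,0.2,0.005,0.011,0.085,0,0.2,0.005,0.011,0.1,0,0.2,0.005,0.011,0.1,0,0.2,0.005,0.011,0.1,0])

```text
t: 18.95
tool_pos: [0.443, -0.3954, 0.0451]
tool_rot: [2.224, 2.215, 0.021]
contact_force: [0.5, -0.4, 0.2]
opening: 0.0513
```

Emit:
move_arm(deltas=[0.2,0,0,0.005,0,0.2,0,0,0.01,0,0.2,0,0,0.015,0,0.2,0,0,0.018,0,0.2,0,0,0.018,0])

```text
t: 19.45
tool_pos: [0.4428, -0.3949, 0.0263]
tool_rot: [2.225, 2.216, 0.022]
contact_force: [0.0, 0.9, 0.7]
opening: 0.0513
```

Emit:
move_arm(deltas=[-1,0,0,0,0,-1,0,0,0,0,-1,0,0,0,0,-1,0,0,0,0,-1,0,0,0,0], force=30)

```text
t: 19.95
tool_pos: [0.4429, -0.395, 0.0265]
tool_rot: [2.225, 2.216, 0.021]
contact_force: [1.5, -0.4, 0.2]
opening: 0.0246
```

Emit:
move_arm(deltas=[-1,0,0,-0.03,0,-1,0,0,-0.07,0,-1,0,0,-0.11,0,-1,0.03,0.002,-0.12,0,-1,0.07,0.004,-0.12,0,-1,0.11,0.006,-0.12,0,-1,0.15,0.008,-0.12,0,-1,0.19,0.01,-0.12,0,-1,0.23,0.012,-0.12,0,-1,0.25,0.012,-0.12,0])

```text
t: 20.95
tool_pos: [0.4543, -0.1434, 0.1486]
tool_rot: [2.223, 2.219, 0.022]
contact_force: [-0.5, -0.6, -0.5]
opening: 0.0245
```

Emit:
move_arm(deltas=[-1,0,0,0,0,-1,0,0,0,0])

```text
t: 21.15
tool_pos: [0.4543, -0.1432, 0.1486]
tool_rot: [2.221, 2.22, 0.022]
contact_force: [-1.0, 0.4, 0.1]
opening: 0.0243
```

Run:
```python
from h import *
o,im=redfit('w13'); print(o['opening'],o['contact_force'])
```

```text
tool [ 0.4543 -0.1432  0.1486] yaw 89.97
0.024274262500928703 [-1.00900699  0.35824005  0.05744361]
```

View pics/w13.png

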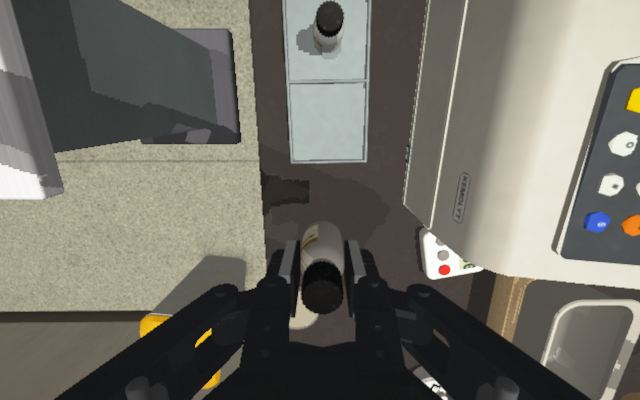

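The held bottle is upright at (322,270), and the empty bay is at cols 288–369, rows 81–162. The kept bottle stands at (329,30).

Run:
```python
from h import *
o=get_obs(); r=ray('wrist',[(288,81),(369,81),(366,162),(291,162)],.007,o); print(r,r.mean(0)); print(ray('wrist',[(330,20)],.069,o))
```

```text
[[ 0.4232 -0.0393  0.007 ]
 [ 0.5005 -0.0393  0.007 ]
 [ 0.5012 -0.1173  0.007 ]
 [ 0.4234 -0.117   0.007 ]] [ 0.462075 -0.078225  0.007   ]
[[ 0.4605 -0.0048  0.069 ]]
```

Emit:
move_arm(deltas=[-1,0.03,0.003,0,0,-1,0.06,0.006,0,0,-1,0.06,0.006,0.03,0,-1,0.06,0.006,0.065,0,-1,0.06,0.006,0.09,0,-1,0.06,0.006,0.105,0,-1,0.06,0.006,0.112,0,-1,0.06,0.006,0.116,0,-1,0.06,0.006,0.116,0,-1,0.06,0.006,0.116,0])

```text
t: 22.2
tool_pos: [0.4626, -0.0834, 0.0343]
tool_rot: [2.221, 2.217, 0.023]
contact_force: [0.1, -0.2, 0.9]
opening: 0.0247
```

Emit:
move_arm(deltas=[-1,0,0,0.002,0,-1,0,0,0.004,0,-1,0,0,0.005,0,-1,0,0,0.005,0])

```text
t: 22.6
tool_pos: [0.4628, -0.0834, 0.0295]
tool_rot: [2.221, 2.217, 0.023]
contact_force: [-0.1, 0.6, 0.1]
opening: 0.0244
```

Emit:
move_arm(deltas=[-1,0,0,0.001,0,-1,0,0,0.001,0,-0.1,0,0,0.001,0,0.1,0,0,0.001,0,0.2,0,0,0.001,0,0.2,0,0,-0.01,0,0.2,0,0,-0.03,0,0.2,0,0,-0.07,0,0.2,0,0,-0.11,0,0.2,0,0,-0.13,0])

```text
t: 23.6
tool_pos: [0.4629, -0.0851, 0.1645]
tool_rot: [2.217, 2.212, 0.028]
contact_force: [0.5, -0.2, -0.4]
opening: 0.0512
```

Emit:
move_arm(deltas=[0.2,-0.04,0,0,0,0.2,-0.08,0,0,0,0.2,-0.08,0,0,0,0.2,-0.08,0,0,0])

```text
t: 24.0
tool_pos: [0.4626, -0.1655, 0.1645]
tool_rot: [2.219, 2.21, 0.028]
contact_force: [0.5, 0.8, -0.6]
opening: 0.0516
```

Run:
```python
from h import *
o=get_obs(); im=get_image('wrist'); s=get_image('scene'); d=get_image('side'); print(o['tool_pos'],o['contact_force'])
a=cv2.resize(s[170:275,220:500],(800,300),interpolation=cv2.INTER_CUBIC)
b=cv2.resize(d[140:300,200:420],(413,300),interpolation=cv2.INTER_CUBIC)
save('fin',np.vstack([a,np.hstack([b,cv2.resize(im[0:240,150:460],(387,300))])]))
```

```text
[ 0.46258259 -0.16549538  0.16453571] [ 0.5230392   0.81580306 -0.61838906]
```

View pics/fin.png

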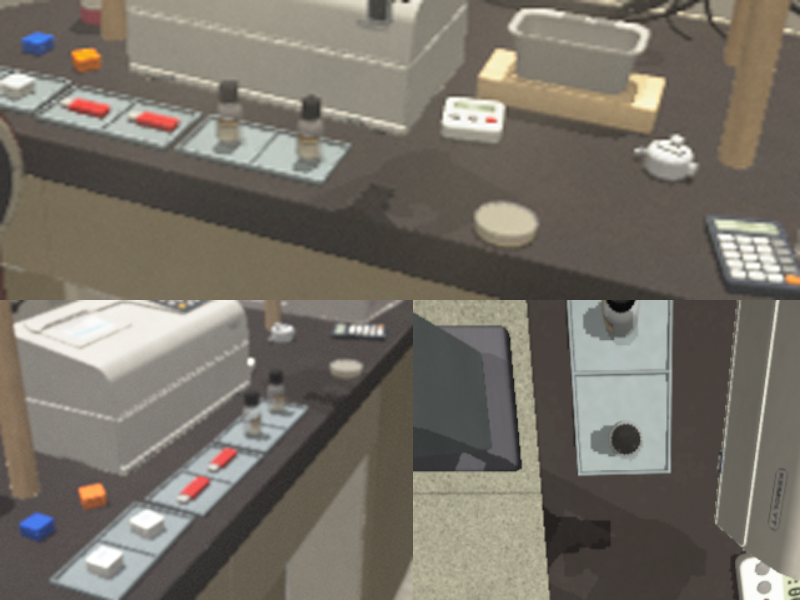

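All three are in their bays. The stick is flat at crop (155,121) and the bottle upright at (310,130), both in the upper panel; the box is flat at (103,560) in the lower left. The kept items and the look-alikes are where they were.

```bash
python3 -c "
from h import *
print(order.finish_job())"
```

```text
the job is handed in; nothing more can be done
None
```

The stick, the cover-glass box and the bottle are each in the empty bay of their matching tray. I put them away in that order and handed the job in at about 24 s of the 96 s allowed.

- **Final check:** the last scene, side and wrist views show the stick and box lying flat and the bottle upright, each near the middle of its bay and clear of the rim. The kept items and the blue and orange look-alikes appear where they started.
- **Numbers I measured:** the kept stick stayed within about 2 mm of its first reading. I judged the kept box and kept bottle by eye. The outline fit on the placed box failed because it caught the tray as well, so I judged its position by eye too.
- **What disagreed:** the fingertips sat about level with the TCP, not 25 mm ahead of it as stated. My first two stick grasps therefore closed above it without moving it, and I went lower in small steps until it gripped. The finger opening also read about 1.5–3 mm less than the true width of whatever was held.
- **Forces:** the wrist force stayed small, with a highest reading of about 6 N while gripping the box.

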